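Unlock the hardware carousel, bring the screws round and hold it

ROBOT

A 6-joint arm with a two-finger parallel gripper is mounted at the origin on a cart in front of the work surface, level with it; the furniture and walls round the work are solid. World frame = base frame: x ahead of the robot, y to its left, z up, the work surface at z = 0. Lengths are in mm, angles in degrees, forces in N, time in s.
With the tool pointing down it reaches from about 325 to 900 mm from the base axis. Payload 3.5 kg.
Tool frame: the origin (TCP) lies on the centre line of the jaws, within the pads' length; the fingertips stand 11 mm ahead of it and the grasp point (between the pads) lies 8 mm behind it; z points along the fingers, y is the line along which they close (so a half turn about z gives the same grasp; the last joint's range is limited). The gripper opens to 85 mm and grips with 20 to 120 N. Pads are 22 mm wide; open, the fingers measure 114 mm over their backs; the gripper's body (76 mm by 85 mm) begins 54 mm behind the grasp point. The pads swing forward as they close: fully open they stand 13 mm farther back than shut.
Start: joints at [64.721, 15.837, -1.513, 72.651, 0, 84.076], TCP at [207.139, 589.674, 242.313] pointing down, gripper open.
Joint ranges: [-178.77, 178.77], [-48.84, 107.48], [-61.69, 71.31], [-111.58, 123.2], [-90, 87.43], [-180, 180]. Speed limits (degrees/s): [147.25, 147.25, 180, 180, 180, 180].

INTERFACE

Orientations are given as [roll, pitch, yaw] about the fixed x, y, z axes, in that order (R = Rz(yaw) Ry(pitch) Rx(roll)).
In Python, from workcell import env gives the robot as it stands. The module is installed in compiled form; this text tells all that it offers.
- The arm moves only by the shell command python3 -m crank 'ROWS' [FORCE]. ROWS is JSON, one flat list of numbers, 7 for each row, row after row: the finger opening in mm, from 0 to 85.4, then the shift along the tool's x, y, z in mm, then the turn, a rotation vector about the tool's x, y, z in rad. A call has 1 to 20 rows; each row is the pose to reach, as a shift and turn from the pose commanded when the call began, along the tool's axes at that moment; what a row does not reach only later rows make up. A row lasts 1/8 s, in which the tool goes at most 62.5 mm and 10.7 degrees, less where a joint would pass 70% of its speed; a pose out of reach is approached as far as the arm can. A call with a gripper value outside its range is refused whole. The fingers move at their own pace and stop on an object; FORCE is the grip in N (left out, the last holds). Time passes only in rows, so rows that repeat a pose let the fingers close. It gives the time, the measured TCP pose, the force, the opening and the grip force at its end, in the units of the state.
- env.get_state(): the state, without advancing time (a new reading comes with each control period).
- env.read_camera(name): name is "scene" or "top" or "wrist"; returns the picture (384x512x3 uint8, red, green, blue); there is no depth.
- env.camera_params(name): a dict with "fx", "fy", "cx", "cy" (pixels), "extrinsics" (4x4, takes a point from camera to world coordinates). Camera axes: x right, y down, z forward; pixel columns grow to the right and rows downward; lengths in mm; the calibration is good to about 2 mm. The wrist camera is an equidistant fisheye: a pixel r from the principal point sees the ray r / f radians off the axis. A picture is of the moment at which its call begins: read the wrist's pose just before it. camera_params takes no time and is no camera call; for the wrist camera it gives the pose at the moment of the call.
- env.job_done(): hands the job in; it is judged then, once.
The state is a dict: "t": time; "joint_pos": joint angles; "joint_vel": joint speeds; "effort": joint torques, N m; "ee_pos": TCP position; "eef_rot": TCP orientation; "contact_force": force on the tool from outside, world axes, zero at the start; "ft_torque": the same for the moment, N m; "grip_width": opening from 0.0 (shut) to 1.0 (fully open); "grasp_force": force on a finger pad.
Only numpy, scipy, OpenCV 4.12 (cv2) and the standard library are available. Lean on these libraries where they do the work, as an engineer would, in place of code of your own. Each camera call takes 0.05 s, during which the arm holds its last target. There are 200 camera calls.

TASK

The revolving hardware carousel on the bench is still locked by its orange snap-in travel clip: prise the clip out with the flat screwdriver (red handle), not with the fingers, and lay clip and screwdriver on the bench clear of the carousel. Then turn the carousel by its black knob until the jar of brass screws (white lid) stands squarely at the front, in line with the yellow lock housing, with everything still standing in its cup. Finish while still gripping the knob and holding the carousel still there, so that the jar can be opened; do not let go, and leave the other tools alone.

Things in the scene. Friction and masses are not known exactly. Their poses are not given: they have to be found in the camera images.
- carousel_base: Fixed foot of the carousel, dark steel disc with an arm to the front. Origin: on the bench, on the vertical turning axis; z up; its -x axis points to the carousel's front, through the middle of the yellow lock housing. Placed anew each time, yaw -0.4 to +0.2 rad (at 0 the front is world -x). While locked, the five cups' centres stand at 36, 108 and 180 degrees either side of the front.
- lock_seat (a point): Where the clip's origin lies while locked in: in the base frame x = -131.5, y = 0, z = 30 mm, level with the flat tops of housing and ear. The ear is a slotted blue tab on the tray's edge, to radius 125.5, 32 wide; it passes the housing as the tray turns.
- housing (a point): Middle of the flat top of the yellow lock housing fixed to the base, at its front (base frame x = -143, y = 0, z = 30 mm). The housing spans x -127.5 to -159, y -20 to +20 mm, from the bench up to z = 30. A screwdriver shaft can rest on its top as on a fulcrum.
- lock_clip: Orange plastic staple, 20 g. Bridge 34 (its x) x 18 (y) x 6 mm, top at z = 18, on two legs; axes as the base's while locked. Origin midway between the legs at their shoulders, which rest on ear and housing. Tunnel under the bridge, open along y: x -9 to +9, z 0 to 12 mm. Sprung jaws hold the outer leg's foot: about 4 N up frees it after 5 mm; clear of all slots after 20 mm. It locks the tray.
- screwdriver_flat: Flat screwdriver, 206 mm long, 90 g, lying on the bench left of the carousel, tip towards world -y within 0.5 rad. Origin: underside, middle of its length; long axis = its y. Red handle 28 wide, 29 high at y = +13 to +103; steel shaft of 6.4 mm diameter from there to y = -92 mm, its axis 14 mm above the underside, then the blade to y = -103.
- turntable: Blue tray of the carousel with its column and knob. Origin and axes those of the base while locked; it turns about z, freely (0.03 N m friction) and stays where left, at most 6.3 rad either way. Radius 112, top 24 mm above the bench; five cups (rings of 34.5 inner radius, 12 mm high), centres 72 mm from the axis, 72 degrees apart.
- knob (a point): Middle of the black bar knob on top of the column, on the turning axis, 148 mm above the bench, axes as the tray's. The bar is 54 mm long (x), 16 thick (y), 28 high (z 132 to 160): grip it across its thickness. The highest jar reaches 111 mm.
- jar_of_screws: The jar to bring to the front: glass jar with white lid and brass-coloured screws in it, 64 mm diameter, 87 high, loose in one of the cups (which one varies: 36 or 108 degrees to either side of the front). Origin at the middle of its underside, 24 mm above the bench.
- jar_of_nails: Glass jar with gold-coloured lid and steel nails, 57 mm diameter, 73 high, loose in a cup; origin under its middle.
- jar_of_nails_2: A second jar just like it.
- jar_of_nails_3: A third jar just like it.
- gear: Grey steel gear blank, 62 mm diameter, 14 high, lying in the rear cup; origin under its middle.
- screwdriver_cross: Cross screwdriver with yellow handle, 172 mm long, on the bench; leave alone.
- battery_pack: Black drill battery 68 x 112 x 60 mm on the bench right of the carousel; leave alone.
- tape_measure: Black tape measure 44 x 90 x 69 mm on the bench right of the carousel; leave alone.

How it is judged:
By the outcome, as a careful person would: the job done as asked, in the order asked, and still so for the second after the job is handed in, while the arm keeps its last pose, push and grip.
It also fails if it takes over 67 s, if anything falls off the work surface, if the arm or the gripper's body presses on something with over 40 N, if the wrist force passes 120 N, or if a joint passes its speed limit or range.

## Working session

There is one attempt and no reset: what is moved stays moved. The work goes in short steps, Python scripts to look and compute and a shell command to move; the robot and the scene stay as the last step left them, time stands still between calls to the robot, and variables do not carry over. Pictures are saved under pics/ and viewed, at most 10 in all, crops included, and the job is handed in when it is done.

```bash
mkdir -p pics; ls; cat > h.py <<'E'
import numpy as np, cv2
from workcell import env
from scipy.spatial.transform import Rotation as R
def snap(name,f):
    im=env.read_camera(name); cv2.imwrite('pics/'+f,im[:,:,::-1]); return im
def ray(name,u,v):
    p=env.camera_params(name); x=(u-p['cx'])/p['fx']; y=(v-p['cy'])/p['fy']
    if name=='wrist':
        r=np.hypot(x,y); d=np.array([np.sin(r)*x/r,np.sin(r)*y/r,np.cos(r)]) if r>0 else np.array([0,0,1.])
    else: d=np.array([x,y,1.])
    T=np.array(p['extrinsics']); return T[:3,3],T[:3,:3]@d
def at(name,u,v,z):
    o,d=ray(name,u,v); return o+d*(z-o[2])/d[2]
def proj(name,P):
    p=env.camera_params(name); T=np.linalg.inv(np.array(p['extrinsics'])); q=T[:3,:3]@np.array(P,float)+T[:3,3]
    if name=='wrist':
        n=np.hypot(q[0],q[1]); th=np.arctan2(n,q[2]); return p['cx']+p['fx']*th*q[0]/n,p['cy']+p['fy']*th*q[1]/n
    return p['cx']+p['fx']*q[0]/q[2],p['cy']+p['fy']*q[1]/q[2]
E
python3 - <<'E'
from h import *
np.set_printoptions(precision=3,suppress=True)
a=snap('top','top0.png'); b=snap('scene','sc0.png')
cv2.imwrite('pics/both.png',np.vstack([a,b])[:,:,::-1])
for n in('top','scene'): print(n,env.camera_params(n))
s=env.get_state();print({k:np.round(v,3) for k,v in s.items()})
E
```

```text
pics
top {'fx': 390.71300814745985, 'fy': 390.71300814745985, 'cx': 257.8518216202127, 'cy': 193.47441932921424, 'extrinsics': array([[  -0.021,   -0.997,    0.068,  458.192],
       [  -1.   ,    0.019,   -0.023,   -6.403],
       [   0.021,   -0.068,   -0.997, 1134.297],
       [   0.   ,    0.   ,    0.   ,    1.   ]])}
scene {'fx': 451.28442539387817, 'fy': 451.28442539387817, 'cx': 252.61071577375714, 'cy': 193.7752677130386, 'extrinsics': array([[  -0.811,   -0.262,    0.523, -226.242],
       [  -0.584,    0.402,   -0.705, 1015.402],
       [  -0.025,   -0.877,   -0.479,  819.138],
       [   0.   ,    0.   ,    0.   ,    1.   ]])}
{'t': np.float64(0.1), 'joint_pos': array([64.722, 15.874, -1.589, 72.653,  0.   , 84.077]), 'joint_vel': array([ 0.059, -0.146,  0.228,  0.044,  0.024, -0.064]), 'effort': array([  0.   , -44.671,  29.613,   0.008,  -0.   ,   0.   ]), 'ee_pos': array([206.833, 589.054, 241.282]), 'eef_rot': array([-179.885,   -0.012,  160.645]), 'contact_force': array([-0.035, -0.452,  0.454]), 'ft_torque': array([-0.065, -0.006, -0.043]), 'grasp_force': np.float64(0.0), 'grip_width': np.float64(0.997)}
```

View pics/top0.png

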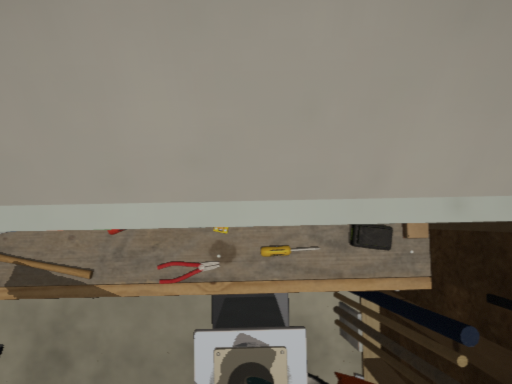

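View pics/sc0.png

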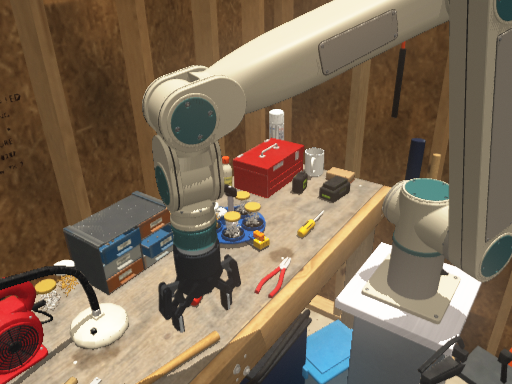

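The top view shows the yellow housing near (220,230), with a shelf hiding everything behind it. The scene view shows the carousel near (240,225) and the red driver handle near (197,300), behind the gripper. I'll look closer through the wrist camera and an enlarged scene crop.

```bash
python3 - <<'E'
from h import *
a=snap('wrist','w0.png')
b=cv2.imread('pics/sc0.png')[170:320,150:350]
b=cv2.resize(b,(800,600),interpolation=cv2.INTER_CUBIC);cv2.imwrite('pics/sc0c.png',b)
cv2.imwrite('pics/w0b.png',cv2.resize(a[:,:,::-1],(800,600),interpolation=cv2.INTER_CUBIC))
p=env.camera_params('wrist');print(p)
E
```

```text
{'fx': 297.3186396354542, 'fy': 297.3186396354542, 'cx': 257.81425622690665, 'cy': 199.45808262810627, 'extrinsics': array([[ 3.31446503e-01,  9.05597115e-01,  2.64645199e-01,
         1.38349356e+02],
       [ 9.43471144e-01, -3.17447255e-01, -9.53385612e-02,
         6.12536853e+02],
       [-2.32743402e-03,  2.81284741e-01, -9.59621528e-01,
         3.74598103e+02],
       [ 0.00000000e+00,  0.00000000e+00,  0.00000000e+00,
         1.00000000e+00]])}
```

View pics/w0b.png

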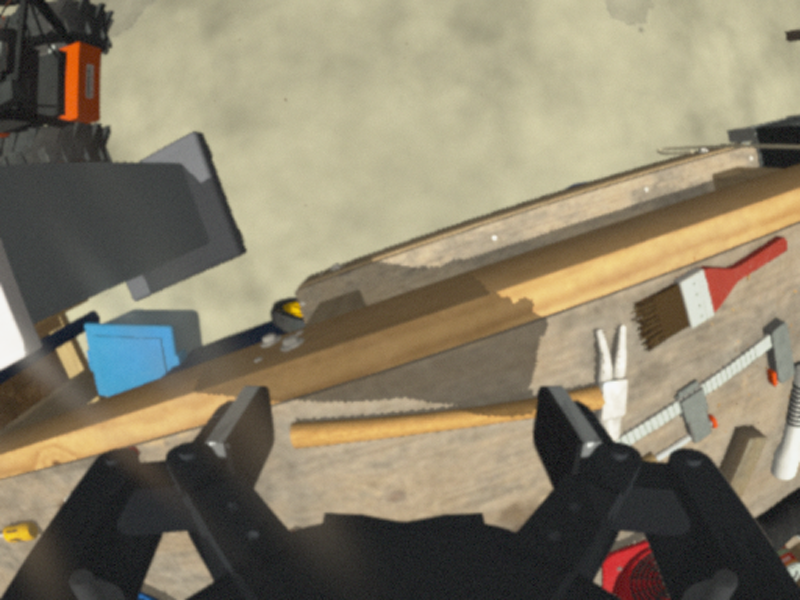

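View pics/sc0c.png

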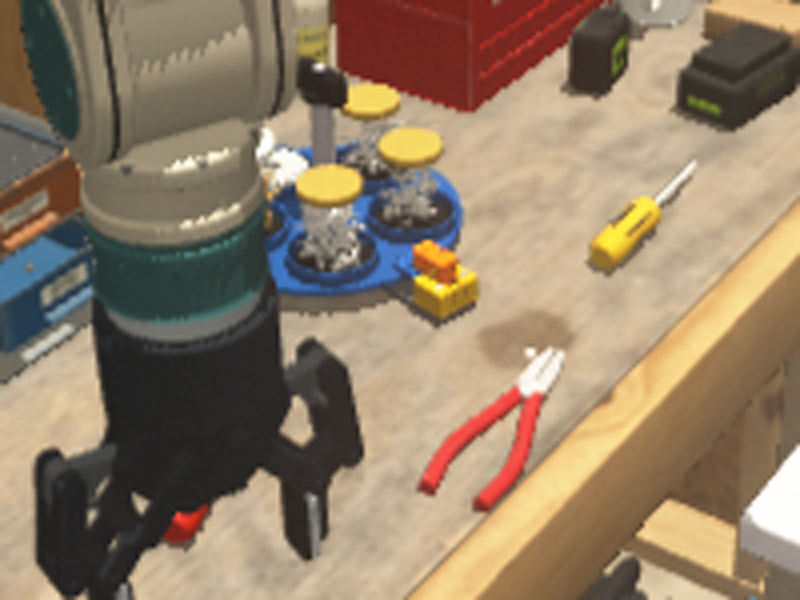

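Crop: the orange clip is at (435,262) and the yellow housing at (445,292). The nail jars have gold lids, at (370,100), (410,145) and (330,185). Brass contents show at (268,195) below a white lid, so the screw jar is on the left, at about +108° towards +y. The red handle shows at (187,525), behind the gripper. The wrist camera looks towards the cart, so I'll turn the hand round.

```bash
python3 - <<'E'
from h import *
np.set_printoptions(precision=1,suppress=True)
f=lambda u,v:(150+u/4,170+v/4)
print('housing',at('scene',*f(445,287),30),at('top',221,229.5,30))
print('knob',at('scene',*f(324,82),150)); print('lidL',at('scene',*f(330,184),97),'lidR',at('scene',*f(411,146),97),'rear',at('scene',*f(371,100),97))
print('red',at('scene',*f(187,525),15),at('top',117,231.5,20))
for z in (0,600,800,1000): print(z,at('top',100,228,z),at('top',400,222,z))
E
python3 -m crank '[85,0,0,0,0,0,-0.18,85,0,0,0,0,0,-0.36,85,0,0,0,0,0,-0.54,85,0,0,0,0,0,-0.72,85,0,0,0,0,0,-0.9,85,0,0,0,0,0,-1.08,85,0,0,0,0,0,-1.26,85,0,0,0,0,0,-1.44,85,0,0,0,0,0,-1.62,85,0,0,0,0,0,-1.8,85,0,0,0,0,0,-1.98,85,0,0,0,0,0,-2.16,85,0,0,0,0,0,-2.34,85,0,0,0,0,0,-2.52,85,0,0,0,0,0,-2.7,85,0,0,0,0,0,-2.88,85,0,0,0,0,0,-2.88]'
```

```text
housing [433.5  88.4  30. ] [434.   74.1  30. ]
knob [572.6  51.4 150. ]
lidL [529.6 102.9  97. ] lidR [511.4  21.8  97. ] rear [583.5 -21.4  97. ]
red [431.6 385.4  15. ] [434.5 367.5  20. ]
0 [445.1 422.6   0. ] [ 444.  -445.5    0. ]
600 [452.  195.7 600. ] [ 451.5 -213.2  600. ]
800 [454.3 120.  800. ] [ 454.  -135.8  800. ]
1000 [ 456.6   44.4 1000. ] [ 456.5  -58.4 1000. ]
t: 2.28
ee_pos: [207.0, 589.4, 241.8]
eef_rot: [179.9, -0.0, -34.5]
contact_force: [0.2, -0.1, -0.7]
grip_width: 0.993
grasp_force: 0.0
```

```bash
python3 - <<'E'
from h import *
np.set_printoptions(precision=1,suppress=True)
a=snap('wrist','w1.png')
cv2.imwrite('pics/w1b.png',cv2.resize(a[:,:,::-1],(800,600),interpolation=cv2.INTER_CUBIC))
for P in ((434,80,30),(573,51,150),(433,370,15),(433,280,10)): print(P,np.array(proj('wrist',P))*800/512)
E
```

```text
(434, 80, 30) [ 689.1 -168.3]
(573, 51, 150) [ 659.3 -318.9]
(433, 370, 15) [465.3 -91.3]
(433, 280, 10) [ 545.2 -121.2]
```

View pics/w1b.png

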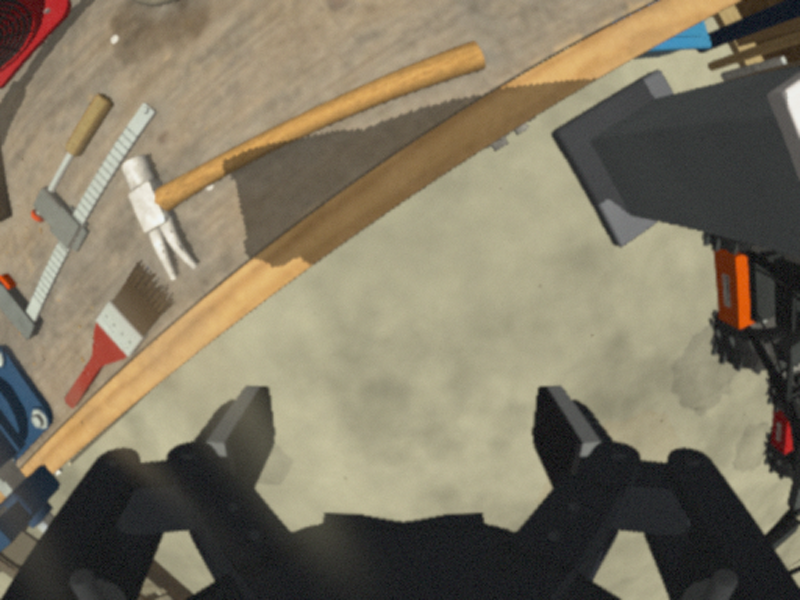

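The wrist view only shows the bench edge with hammer and brush, not the work. I'm moving in above the driver, with the hand turned across it.

```bash
python3 -m crank '[85,43,20,-5,0,0,0.12,85,86,40,-10,0,0,0.24,85,129,60,-15,0,0,0.36,85,172,81,-20,0,0,0.48,85,215,101,-25,0,0,0.6,85,258,121,-30,0,0,0.72,85,301,141,-35,0,0,0.84,85,345,162,-40,0,0,0.969,85,345,162,-40,0,0,0.969]'
python3 - <<'E'
from h import *
np.set_printoptions(precision=1,suppress=True)
a=snap('wrist','w2.png')
cv2.imwrite('pics/w2b.png',cv2.resize(a[:,:,::-1],(800,600),interpolation=cv2.INTER_CUBIC))
for P in ((434,80,30),(573,51,150),(433,370,15),(433,280,10)): print(P,np.array(proj('wrist',P))*800/512)
E
```

```text
t: 3.45
ee_pos: [402.1, 259.2, 282.8]
eef_rot: [-179.9, 0.0, -90.3]
contact_force: [0.1, 0.4, -0.3]
grip_width: 0.997
grasp_force: 0.0
(434, 80, 30) [361.1  52.8]
(573, 51, 150) [135.6  -6.1]
(433, 370, 15) [368.3 377. ]
(433, 280, 10) [366.2 282.7]
```

View pics/w2b.png

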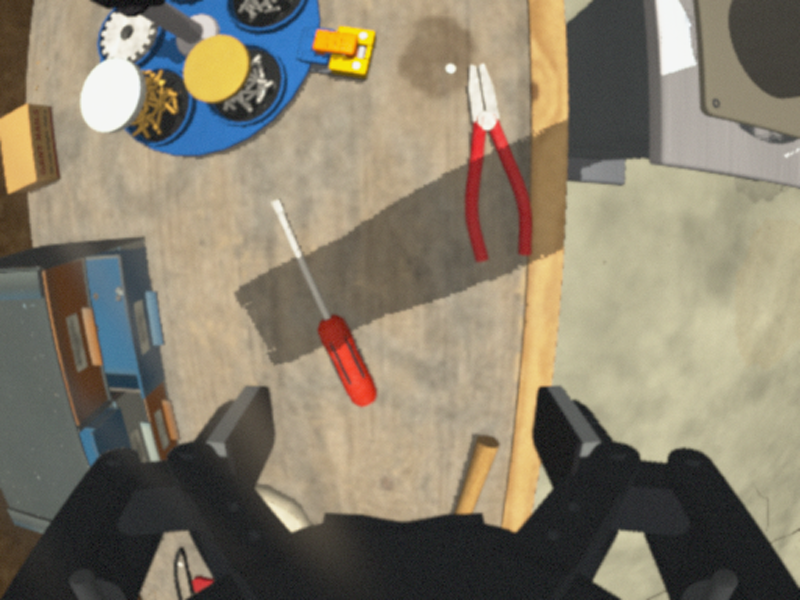

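The driver's tip is at (277,202), the handle starts at (328,320) and ends at (366,404). The orange clip is at (335,41) and the housing top at (349,50). The white lid is at (112,95), in the left 108° cup, with the gear behind. All of this agrees with the first estimate.

```bash
python3 - <<'E'
from h import *
np.set_printoptions(precision=1,suppress=True)
k=512/800
w=lambda u,v,z: at('wrist',u*k,v*k,z)
tip=w(277,202,14);hs=w(328,320,14);he=w(367,403,14)
print('tip',tip,'hs',hs,'he',he,np.linalg.norm(he-tip),np.linalg.norm(hs-tip))
d=(he-tip)/np.linalg.norm(he-tip);print('ang of y axis',np.degrees(np.arctan2(d[1],d[0])))
cl=w(335,41,48);print('clip',cl)
# housing top corners
ho=[w(*p,30) for p in ((376,34),(368,78),(325,68))];print('housing corners',ho)
print('white lid',w(112,95,111),'gold',w(217,69,97),'gear',w(128,33,38))
E
```

```text
tip [510.5 205.4  14. ] hs [468.6 313.8  14. ] he [435.2 398.4  14. ] 207.15743549448817 116.22423115510796
ang of y axis 111.32231012205006
clip [453.1  73.8  48. ]
housing corners [array([421.8,  63.3,  30. ]), array([428.2, 102.5,  30. ]), array([463.9,  92.1,  30. ])]
white lid [614.8 110.3 111. ] gold [532.  101.4  97. ] gear [650.8  33.1  38. ]
```

```bash
python3 - <<'E'
import cv2
a=cv2.imread('pics/w2.png')[0:60,180:250]
cv2.imwrite('pics/w2c.png',cv2.resize(a,(700,600),interpolation=cv2.INTER_CUBIC))
E
```

```text
(no output)
```

View pics/w2c.png

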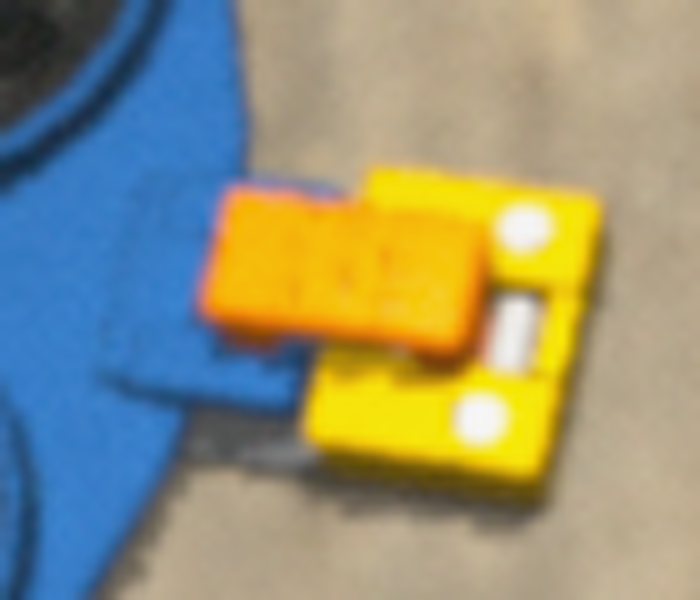

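The crop shows the housing top corners at (600,195), (547,470), (305,430) and (370,170), and the clip top corners at (228,187), (490,235), (468,350) and (205,315). I'll fit the base pose from these and the jar lids.

```bash
cat > fit.py <<'E'
from h import *
from scipy.optimize import least_squares
np.set_printoptions(precision=2,suppress=True)
c=lambda u,v:(180+u/10-.5,v/10-.5); k=512/800
obs=[((-159,-20,30),c(600,195),1),((-159,20,30),c(547,470),1),((-127.5,20,30),c(305,430),1),((-127.5,-20,30),c(370,170),1),
((-114.5,-9,48),c(228,187),1),((-114.5,9,48),c(205,315),1),((-148.5,9,48),c(468,350),1),((-148.5,-9,48),c(490,235),1),
((22.2,68.5,111),(112*k,95*k),.25),((-58.2,42.3,97),(217*k,69*k),.25),((72,0,38),(128*k,33*k),.25)]
def f(p):
    r=R.from_euler('z',p[2]).as_matrix(); o=[]
    for P,uv,w in obs:
        q=r@np.array(P)+[p[0],p[1],0]; o+=list(w*(np.array(proj('wrist',q))-uv))
    return o
s=least_squares(f,[573,51,-.2]);print(s.x,np.reshape(s.fun,(-1,2)))
x,y,t=s.x
for n,P in(('seat',(-131.5,0)),('housing',(-143,0))): print(n,x+P[0]*np.cos(t)-P[1]*np.sin(t),y+P[0]*np.sin(t)+P[1]*np.cos(t))
E
python3 fit.py
```

```text
[582.32  47.87  -0.2 ] [[ 0.59  0.12]
 [-0.33  0.72]
 [ 0.01  1.23]
 [-0.14 -0.69]
 [ 0.2  -0.12]
 [-0.54  0.12]
 [-0.17  0.09]
 [ 0.61 -1.57]
 [-0.46  0.19]
 [-0.31 -0.09]
 [-0.3   0.18]]
seat 453.3796237888116 73.69142653493634
housing 442.1035875674262 75.94996746527248
```

Base pose is (582, 48) with yaw −11.4°, and the clip is at (453, 74). I'm going down on the handle about 143 mm from the tip.

```bash
python3 -m crank '[85,-20,-14,45,0,0,-0.1,85,-40,-28,90,0,0,-0.2,85,-60,-42,135,0,0,-0.3,85,-80,-56,180,0,0,-0.377,85,-80,-56,210,0,0,-0.377,85,-80,-56,240,0,0,-0.377,85,-80,-56,258,0,0,-0.377,85,-80,-56,267,0,0,-0.377,85,-80,-56,267,0,0,-0.377]'
python3 - <<'E'
from h import *
a=snap('wrist','w3.png')
cv2.imwrite('pics/w3b.png',cv2.resize(a[:,:,::-1],(800,600),interpolation=cv2.INTER_CUBIC))
E
```

```text
t: 4.62
ee_pos: [456.1, 341.7, 15.3]
eef_rot: [180.0, 0.0, -68.2]
contact_force: [0.2, 0.7, 0.0]
grip_width: 0.996
grasp_force: 0.0
```

View pics/w3b.png

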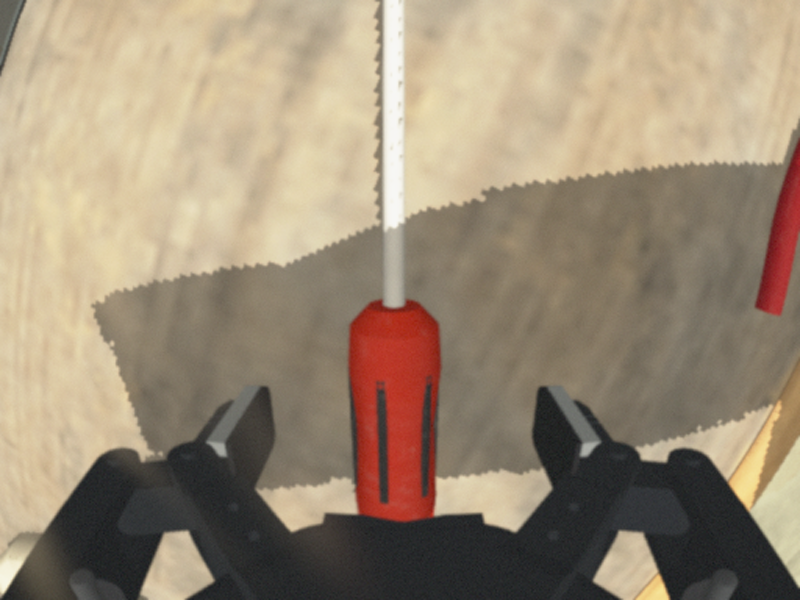

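The handle lies centred and aligned between the pads: shaft at u≈394, jaw middle about 403. I'm gripping and lifting.

```bash
python3 -m crank '[10,0,0,0,0,0,0,10,0,0,0,0,0,0,10,0,0,0,0,0,0,10,0,0,0,0,0,0,10,0,0,0,0,0,0,10,0,0,0,0,0,0,10,0,0,0,0,0,0,10,0,0,-10,0,0,0,10,0,0,-30,0,0,0,10,0,0,-55,0,0,0,10,0,0,-55,0,0,0]' 110
python3 - <<'E'
from h import *
a=snap('wrist','w4.png')
cv2.imwrite('pics/w4b.png',cv2.resize(a[:,:,::-1],(800,600),interpolation=cv2.INTER_CUBIC))
s=env.get_state();print(s['ee_pos'],s['eef_rot'],s['joint_pos'],s['ft_torque'])
E
```

```text
t: 6.05
ee_pos: [458.0, 342.4, 72.3]
eef_rot: [-179.8, 0.0, -68.3]
contact_force: [0.3, -0.0, -0.7]
grip_width: 0.316
grasp_force: 108.7
[456.94822552 341.73187016  70.95392864] [-1.79896853e+02  1.62859721e-02 -6.82609129e+01] [ 3.03003142e+01  1.86358940e+01 -2.01562193e+01  5.11034650e+01
  7.49451400e-04 -8.14387576e+01] [0.02724334 0.03247782 0.00768546]
```

View pics/w4b.png

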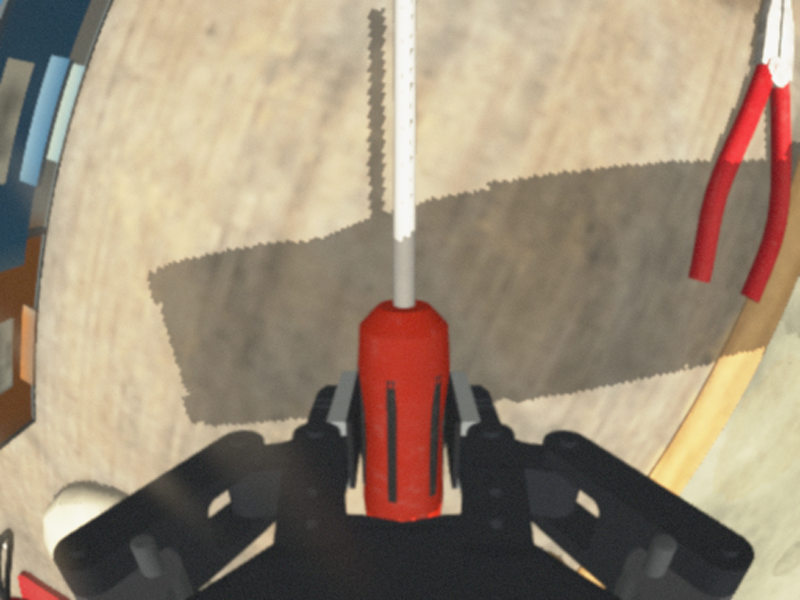

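The driver is held firmly and in line with the hand (opening about 27 mm, grip 109 N). I'm going to the pre-insertion pose, left of the clip and facing along the base −y axis.

```bash
python3 -m crank '[10,15,0,0,0,0,0.1,10,30,0,0,0,0,0.2,10,45,0,0,0,0,0.3,10,60,0,0,0,0,0.4,10,75,0,0,0,0,0.5,10,91,0,0,0,0,0.577,10,91,0,18,0,0,0.577,10,91,0,33,0,0,0.577,10,91,0,33,0,0,0.577,10,91,0,33,0,0,0.577]'
python3 - <<'E'
from h import *
np.set_printoptions(precision=2,suppress=True)
s=env.get_state();print(s['ee_pos'],s['eef_rot'],s['contact_force'])
a=snap('scene','sc5.png');w=snap('wrist','w5.png')
T=np.array([490.2,257.1,36]);b=np.array([.1967,.9805,0])
for k in(147,120,60,31): print('shaft',k,proj('scene',T-k*b),proj('wrist',T-k*b))
for P in((453.4,73.7,48),(442.1,76,30),(453.4,73.7,36)): print(P,proj('scene',P),proj('wrist',P))
E
```

```text
t: 7.35
ee_pos: [489.7, 257.2, 36.8]
eef_rot: [180.0, -0.0, -101.3]
contact_force: [0.5, -0.1, 0.4]
grip_width: 0.318
grasp_force: 108.5
[489.67 257.23  36.82] [ 179.96   -0.02 -101.26] [ 0.52 -0.14  0.39]
shaft 147 (np.float64(249.09750334025483), np.float64(241.0708480815072)) (np.float64(256.3137328499559), np.float64(-36.34638085130334))
shaft 120 (np.float64(242.4702218125129), np.float64(244.70599802731957)) (np.float64(256.197087560679), np.float64(12.874113024286828))
shaft 60 (np.float64(227.17174140987106), np.float64(253.0974131156754)) (np.float64(256.0624239283768), np.float64(140.94445984867514))
shaft 31 (np.float64(219.4802591390954), np.float64(257.31629098328784)) (np.float64(256.077046838894), np.float64(202.34249752627545))
(453.4, 73.7, 48) (np.float64(258.57824735220663), np.float64(232.58613110348216)) (np.float64(256.4068499309214), np.float64(-109.17641800869293))
(442.1, 76, 30) (np.float64(261.26026147543473), np.float64(238.94506830202715)) (np.float64(278.7185387060049), np.float64(-88.60211977932303))
(453.4, 73.7, 36) (np.float64(258.6513358058919), np.float64(235.8323580249783)) (np.float64(256.52373432900924), np.float64(-95.40858201921085))
```

```bash
python3 - <<'E'
from h import *
np.set_printoptions(precision=1,suppress=True)
a=cv2.imread('pics/sc5.png').astype(int); b0=cv2.imread('pics/sc0.png').astype(int)
h=cv2.cvtColor(a.astype(np.uint8),cv2.COLOR_BGR2HSV)
df=np.abs(a-b0).sum(2)
for u in range(216,262,4):
    print(u,[(v,int(a[v,u].min()),int(h[v,u,1])) for v in range(236,264) if df[v,u]>60][:12])
m=(h[:,:,0]>5)&(h[:,:,0]<17)&(h[:,:,1]>180)&(h[:,:,2]>150); m[:,:240]=0; m[:220]=0; m[:,275:]=0;m[250:]=0
v,u=np.nonzero(m);print('orange',u.mean(),v.mean(),len(u),u.min(),u.max(),v.min(),v.max())
E
```

```text
216 [(252, 59, 57)]
220 [(236, 53, 124), (237, 51, 55), (238, 42, 41), (239, 48, 32), (240, 69, 20), (241, 76, 19), (242, 77, 16), (245, 54, 29), (246, 47, 29), (247, 43, 31), (248, 40, 38), (249, 38, 44)]
224 [(247, 64, 28), (248, 56, 28), (249, 55, 32), (250, 49, 36), (251, 42, 41), (252, 38, 44), (253, 37, 50), (254, 39, 43), (255, 52, 41), (256, 81, 35), (257, 134, 57), (258, 158, 54)]
228 [(252, 182, 46), (253, 227, 17), (254, 179, 37), (255, 155, 51), (256, 156, 56), (257, 159, 51), (258, 158, 49), (259, 151, 52), (260, 148, 58), (261, 114, 59), (262, 89, 59), (263, 141, 57)]
232 [(250, 249, 3), (251, 244, 6), (257, 155, 56), (258, 160, 53), (259, 118, 56), (260, 86, 57), (261, 137, 54), (262, 149, 54), (263, 151, 54)]
236 [(248, 242, 9), (249, 231, 15), (257, 111, 62), (258, 133, 56), (261, 140, 60), (262, 144, 59), (263, 149, 58)]
240 [(246, 238, 9), (247, 212, 22), (248, 129, 51), (255, 104, 63), (256, 129, 56)]
244 [(243, 113, 51), (244, 235, 13), (245, 200, 30), (252, 110, 64), (253, 87, 60), (254, 133, 60)]
248 [(241, 133, 21), (242, 216, 22), (243, 171, 33), (244, 96, 49), (250, 112, 66), (251, 86, 64)]
252 []
256 []
260 []
orange 259.0 236.625 40 254 263 233 240
```

The shaft pixels match the prediction to about half a pixel, with the tip at u≈249 as expected. I'm inserting slowly while watching the force.

```bash
python3 -m crank '[10,12,0,-0.5,0,0,0,10,22,0,-0.5,0,0,0,10,30,0,-0.5,0,0,0,10,38,0,-0.5,0,0,0,10,46,0,-0.5,0,0,0,10,52,0,-0.5,0,0,0,10,52,0,-0.5,0,0,0]'
```

```text
t: 8.32
ee_pos: [479.7, 205.5, 37.8]
eef_rot: [180.0, -0.0, -101.4]
contact_force: [1.0, 0.5, -1.3]
grip_width: 0.316
grasp_force: 108.5
```

```bash
python3 -m crank '[10,10,0,0,0,0,0,10,20,0,0,0,0,0,10,30,0,0,0,0,0,10,30,0,0,0,0,0]'
python3 -m crank '[10,0,0,-2,0,0,0,10,0,0,-4,0,0,0,10,0,0,-6,0,0,0,10,0,0,-6,0,0,0]'
python3 - <<'E'
from h import *
snap('scene','sc6.png'); s=env.get_state();print(s['ft_torque'],s['contact_force'])
E
```

```text
t: 8.82
ee_pos: [473.6, 175.7, 37.7]
eef_rot: [180.0, -0.0, -101.4]
contact_force: [-0.1, -0.0, -0.8]
grip_width: 0.317
grasp_force: 108.5
t: 9.32
ee_pos: [472.7, 176.7, 43.1]
eef_rot: [179.9, 0.0, -101.3]
contact_force: [-1.3, 0.1, -5.7]
grip_width: 0.32
grasp_force: 108.6
[ 0.62181472  0.07095648 -0.19498943] [-1.8616884   0.34613982 -6.04019885]
```

There's about 5 N of downward load, so the shaft is under the bridge and pulling. I'm lifting on gently.

```bash
python3 -m crank '[10,0,0,-2,0,0,0,10,0,0,-4,0,0,0,10,0,0,-6,0,0,0,10,0,0,-8,0,0,0,10,0,0,-8,0,0,0]'
python3 - <<'E'
from h import *
def org(f):
    a=cv2.imread('pics/'+f);h=cv2.cvtColor(a,cv2.COLOR_BGR2HSV)
    m=(h[:,:,0]>5)&(h[:,:,0]<17)&(h[:,:,1]>180)&(h[:,:,2]>150); m[:,:235]=0; m[:195]=0; m[:,285:]=0;m[255:]=0
    v,u=np.nonzero(m);print(f,u.mean(),v.mean(),len(u))
snap('scene','sc7.png')
for f in('sc0.png','sc5.png','sc6.png','sc7.png'): org(f)
print(proj('scene',(453.4,73.7,48)),proj('scene',(453.4,73.7,58)))
s=env.get_state();print(s['ft_torque'],s['contact_force'])
E
```

```text
t: 10.0
ee_pos: [475.1, 176.6, 52.7]
eef_rot: [-179.9, 0.0, -101.3]
contact_force: [0.0, 0.2, -1.3]
grip_width: 0.318
grasp_force: 109.1
sc0.png 259.0 236.625 40
sc5.png 259.0 236.625 40
sc6.png 258.8974358974359 235.94871794871796 39
sc7.png 259.4736842105263 233.35087719298247 57
(np.float64(258.57824735220663), np.float64(232.58613110348216)) (np.float64(258.51687608599434), np.float64(229.86032358479568))
[-0.01569214  0.01516933  0.03519804] [-0.51272218  0.3268125  -0.77584712]
```

The clip is free: the load is gone and it has risen about 12 mm. I'm lifting clear, tilting the tip up slightly so the clip stays on the shaft.

```bash
python3 -m crank '[10,0,0,-5,0,0,0,10,0,0,-10,0,0,0,10,0,0,-15,0,0,0,10,0,0,-20,0,0,0,10,0,0,-25,0,0,0,10,0,0,-30,0,0.03,0,10,0,0,-35,0,0.06,0,10,0,0,-40,0,0.09,0,10,0,0,-40,0,0.09,0]'
python3 - <<'E'
from h import *
a=snap('scene','sc8.png')
h=cv2.cvtColor(a,cv2.COLOR_RGB2HSV)
m=(h[:,:,0]>5)&(h[:,:,0]<17)&(h[:,:,1]>180)&(h[:,:,2]>150); m[:,:235]=0; m[:195]=0; m[:,285:]=0;m[255:]=0
v,u=np.nonzero(m);print(u.mean(),v.mean(),len(u));print(proj('scene',(453.4,73.7,88)))
print(env.get_state()['contact_force'])
E
```

```text
t: 11.18
ee_pos: [474.7, 177.3, 92.3]
eef_rot: [-179.9, -5.2, -101.3]
contact_force: [0.1, -0.2, 0.0]
grip_width: 0.315
grasp_force: 109.2
259.0192307692308 220.1346153846154 52
(np.float64(258.330184074615), np.float64(221.5683895950905))
[-0.25679813 -0.15859335 -1.68124756]
```

The clip is riding on the shaft. I'm carrying it back to the free bench area on the left.

```bash
python3 -m crank '[10,-5,1,0,0,0,0,10,-15,3,-1,0,0,0,10,-27,6,-2,0,0,0,10,-40,9,-3,0,0,0,10,-53,12,-4,0,0,0,10,-66,15,-6,0,0,0,10,-79,18,-7,0,0,0,10,-92,21,-8,0,0,0,10,-105,24,-9,0,0,0,10,-118,27,-10,0,0,0,10,-129,30,-11,0,0,0,10,-136,31,-12,0,0,0,10,-140,32,-12,0,0,0,10,-140,32,-12,0,0,0]'
cat > org.py <<'E'
from h import *
import sys
n=sys.argv[1]
a=snap('scene',n+'.png');b=snap('wrist',n+'w.png')
for nm,a in(('scene',a),('wrist',b)):
    h=cv2.cvtColor(a,cv2.COLOR_RGB2HSV)
    m=((h[:,:,0]>7)&(h[:,:,0]<17)&(h[:,:,1]>190)&(h[:,:,2]>150)).astype(np.uint8)
    k,l,s,c=cv2.connectedComponentsWithStats(m)
    for i in range(1,k):
        if s[i,4]>15: print(nm,s[i],c[i].round(1),[at(nm,*c[i],z).round(0)[:2] for z in(12,45,90)])
E
python3 org.py p1
```

```text
t: 12.98
ee_pos: [470.2, 320.6, 91.1]
eef_rot: [180.0, -5.2, -101.3]
contact_force: [-0.8, -0.7, -0.5]
grip_width: 0.316
grasp_force: 109.2
scene [222 156   7   3  17] [224.9 157.1] [array([ 952., -377.]), array([ 904., -320.]), array([ 838., -243.])]
scene [224 238  12  14  54] [231.3 244.2] [array([519., 130.]), array([488., 166.]), array([447., 215.])]
wrist [214  52  81   9 190] [257.4  56.7] [array([445., 199.]), array([447., 208.]), array([449., 221.])]
```

```bash
python3 -m crank '[10,-1,0,10,0,-0.03,0,10,-2,0,22,0,-0.06,0,10,-3,0,34,0,-0.09,0,10,-4,0,44,0,-0.09,0,10,-5,0,52,0,-0.09,0,10,-5,0,58,0,-0.09,0,10,-6,0,62,0,-0.09,0,10,-6,0,62,0,-0.09,0]'; python3 org.py p2
```

```text
t: 14.08
ee_pos: [470.2, 321.1, 28.6]
eef_rot: [180.0, -0.0, -101.3]
contact_force: [-0.5, 0.6, -1.3]
grip_width: 0.316
grasp_force: 109.2
scene [222 156   7   3  17] [224.9 157.1] [array([ 952., -377.]), array([ 904., -320.]), array([ 838., -243.])]
scene [226 259  11  14  60] [232.1 264.7] [array([453., 210.]), array([425., 243.]), array([387., 288.])]
wrist [214  54  80   7 191] [255.3  57. ] [array([451., 221.]), array([452., 228.]), array([453., 236.])]
```

```bash
python3 - <<'E'
from h import *
print(at('scene',150,265,0),at('scene',172,250,0),at('scene',108,290,0))
a=cv2.imread('pics/p2w.png'); print(a.shape)
E
```

```text
[664.44921255 334.88310473   0.        ] [663.81756569 243.68085702   0.        ] [677.71100357 478.04525834   0.        ]
(384, 512, 3)
```

The cabinet front is at x≈660, so there's room. I'm drawing the shaft out of the clip.

```bash
python3 -m crank '[10,-6,0,0,0,0,0,10,-16,0,0,0,0,0,10,-28,0,0,0,0,0,10,-40,0,0,0,0,0,10,-52,0,0,0,0,0,10,-64,0,0,0,0,0,10,-70,0,0,0,0,0,10,-70,0,0,0,0,0]'; python3 org.py p3
```

```text
t: 15.18
ee_pos: [484.2, 390.0, 28.9]
eef_rot: [-180.0, -0.0, -101.3]
contact_force: [-0.6, -0.4, -1.3]
grip_width: 0.317
grasp_force: 109.2
scene [222 156   7   3  17] [224.9 157.1] [array([ 952., -377.]), array([ 904., -320.]), array([ 838., -243.])]
scene [206 271  12  13  64] [213.4 275.9] [array([465., 279.]), array([437., 309.]), array([398., 350.])]
wrist [215  28  79  32 449] [272.  51.] [array([455., 288.]), array([458., 295.]), array([462., 304.])]
```

The clip came along on the shaft, since its legs weren't bearing on the bench. I'm moving forward again and lowering both onto the bench.

```bash
python3 -m crank '[10,10,0,0,0,0,0,10,25,0,0,0,0,0,10,40,0,0,0,0,0,10,45,0,3,0,0,0,10,45,0,6,0,0,0,10,45,0,9,0,0,0,10,45,0,12,0,0,0,10,45,0,12,0,0,0]'; python3 org.py p4
```

```text
t: 16.27
ee_pos: [475.2, 345.7, 16.6]
eef_rot: [180.0, -0.0, -101.3]
contact_force: [-0.1, 0.4, -0.7]
grip_width: 0.319
grasp_force: 109.5
scene [222 156   7   3  17] [224.9 157.1] [array([ 952., -377.]), array([ 904., -320.]), array([ 838., -243.])]
scene [219 264  12  13  69] [225.7 269. ] [array([456., 236.]), array([428., 268.]), array([390., 311.])]
wrist [208  12  94  44 659] [270.4  41.3] [array([448., 242.]), array([450., 250.]), array([455., 261.])]
```

```bash
python3 -m crank '[10,0,0,1,0,0,0,10,0,0,1.5,0,0,0,40,0,0,1.5,0,0,0,60,0,0,1.5,0,0,0,85,0,0,1.5,0,0,0,85,0,0,1.5,0,0,0,85,0,0,-20,0,0,0,85,0,0,-70,0,0,0,85,0,0,-130,0,0,0,85,0,0,-190,0,0,0,85,0,0,-230,0,0,0,85,0,0,-230,0,0,0]'; python3 org.py p5; python3 - <<'E'
from h import *
a=cv2.imread('pics/p5w.png');cv2.imwrite('pics/p5b.png',cv2.resize(a,(800,600),interpolation=cv2.INTER_CUBIC))
h=cv2.cvtColor(a,cv2.COLOR_BGR2HSV)
m=(((h[:,:,0]<4)|(h[:,:,0]>175))&(h[:,:,1]>180)&(h[:,:,2]>80)).astype(np.uint8)
k,l,s,c=cv2.connectedComponentsWithStats(m)
for i in range(1,k):
    if s[i,4]>150: print('red',s[i],c[i].round(1),at('wrist',*c[i],14).round(0))
print(env.camera_params('wrist')['extrinsics'][:3,3])
E
```

```text
t: 17.88
ee_pos: [477.7, 346.9, 251.8]
eef_rot: [-179.6, 0.3, -101.3]
contact_force: [-0.2, -0.0, -0.8]
grip_width: 0.993
grasp_force: 0.0
scene [222 156   7   3  17] [224.9 157.1] [array([ 952., -377.]), array([ 904., -320.]), array([ 838., -243.])]
scene [220 264  11  13  63] [225.7 269.1] [array([455., 236.]), array([427., 268.]), array([389., 311.])]
wrist [262  77  15  15  82] [270.3  85.2] [array([438., 242.]), array([440., 245.]), array([443., 249.])]
wrist [242  90  16   2  21] [249.4  90.2] [array([464., 243.]), array([464., 246.]), array([463., 250.])]
red [331   0  16  60 380] [337.8  26.2] [339. 179.  14.]
red [342   0  44  77 365] [366.3  36.5] [304. 196.  14.]
red [249 145  21  69 699] [258.6 177.7] [475. 352.  14.]
[459.89655529 274.85095459 380.13803323]
```

View pics/p5b.png

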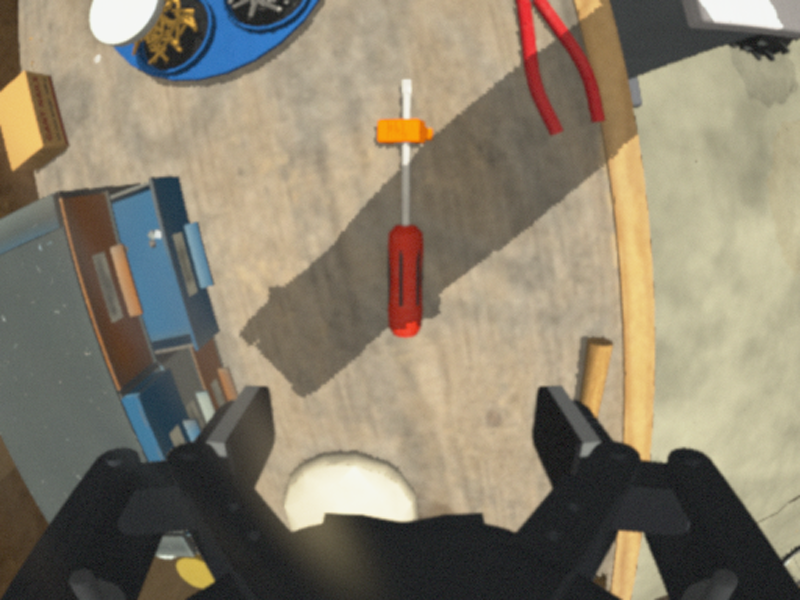

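The driver and clip both lie on the bench: handle at (405,280), clip astride the shaft at (403,131). Both are well clear of the tray, and the white-lidded jar is still in its cup at (125,10). Next I hover over the knob and refine the axis numerically.

```bash
python3 -m crank '[85,25,-15,2,0,0,0.15,85,52,-31,4,0,0,0.3,85,80,-48,6,0,0,0.45,85,108,-65,8,0,0,0.6,85,136,-82,10,0,0,0.75,85,164,-99,12,0,0,0.9,85,192,-116,14,0,0,1.05,85,220,-132,16,0,0,1.2,85,246,-148,17,0,0,1.35,85,264,-159,17,0,0,1.5,85,271,-163.5,17,0,0,1.571,85,271,-163.5,17,0,0,1.571,85,271,-163.5,17,0,0,1.571]'
cat > see.py <<'E'
from h import *
import sys
np.set_printoptions(precision=1,suppress=True)
s=env.get_state();print(s['ee_pos'],s['eef_rot'],s['joint_pos'])
a=snap('wrist',sys.argv[1]);h=cv2.cvtColor(a,cv2.COLOR_RGB2HSV)
H,S,V=[h[:,:,i].astype(int) for i in range(3)]
M={'yellowgold':((H>18)&(H<32)&(S>120)&(V>120)),'white':((S<25)&(V>200)),'black':(V<40),'blue':((H>100)&(H<118)&(S>150)&(V>60))}
Z={'yellowgold':(30,97),'white':(111,),'black':(160,),'blue':(24,)}
for n,m in M.items():
    k,l,st,c=cv2.connectedComponentsWithStats(m.astype(np.uint8))
    for i in range(1,k):
        if st[i,4]>250: print(n,st[i],c[i],[at('wrist',*c[i],z)[:2] for z in Z[n]])
E
python3 see.py k0.png
python3 - <<'E'
from h import *
t=-.198
for n,P in(('axis',(0,0,160)),('housing',(-143,0,30)),('white',(22.2,68.5,111)),('gL',(-58.2,42.3,97)),('gR',(-58.2,-42.3,97)),('gRr',(22.2,-68.5,97)),('gear',(72,0,38))):
    q=R.from_euler('z',t).apply(P)+[582.3,47.9,0];print(n,q.round(1),np.round(proj('wrist',q),1))
E
```

```text
t: 19.6
ee_pos: [581.4, 48.0, 228.5]
eef_rot: [-180.0, -0.2, 168.7]
contact_force: [0.4, 0.4, 0.1]
grip_width: 0.994
grasp_force: 0.0
[581.4  48.  228.5] [-180.    -0.2  168.7] [-1.6 12.2 -7.9 70.1  0.   9.6]
yellowgold [  93   16   64   40 1185] [124.7  34.5] [array([375.8, -72.2]), array([402.9, -45.2])]
yellowgold [240  41  37  29 759] [257.8  55.2] [array([443.8,  74.6]), array([457.2,  71.9])]
yellowgold [ 183  104   56   57 2506] [210.5 132.8] [array([518.7,   5.6]), array([517.1,  16.8])]
yellowgold [ 276  107   56   56 2475] [303.3 134.3] [array([540.7, 107.1]), array([534.6,  97.9])]
yellowgold [293 180  35  35 331] [308.  195.6] [array([612.2, 100.9]), array([591.7,  93. ])]
yellowgold [ 160  192   51   51 2026] [184.9 216.9] [array([609.7, -48.4]), array([589.7, -26.2])]
yellowgold [307 306  46  33 831] [329.  322.2] [array([807.2, 107.4]), array([747.3,  98.1])]
white [239 164  21  28 259] [247.4 174.5] [array([558.5,  42.7])]
white [230 223  41  42 670] [246.9 247.8] [array([626.2,  27.9])]
black [246 179  24  71 563] [257.9 209.1] [array([575.2,  48.5])]
black [ 12 181  29  29 518] [ 27.  194.6] [array([ 523.6, -151.1])]
black [  231   249   281   135 11767] [371.8 340.3] [array([728.1, 130. ])]
black [  42  305   61   79 1794] [ 73.9 350. ] [array([ 700.9, -187.6])]
black [149 342  58  42 949] [175.4 367.1] [array([725.2, -66.4])]
black [122 366  35  18 282] [141.5 377.5] [array([ 742. , -114.3])]
black [359 367  37  17 300] [374.8 377.5] [array([791.7, 135.6])]
blue [ 165   72  183  194 9525] [255.1 164.9] [array([565.8,  47.1])]
axis [582.3  47.9 160. ] [259.  218.3]
housing [442.1  76.   30. ] [258.9  53.6]
white [617.5 110.7 111. ] [333.  222.6]
gL [533.6 100.8  97. ] [306.2 132.6]
gR [516.9  17.9  97. ] [211.5 132.4]
gRr [590.6 -23.6  97. ] [187.7 217.3]
gear [652.9  33.7  38. ] [258.5 240.3]
```

The prediction matches the image within 2 px: lids, housing, and the knob at u≈258. The base is aligned with the tool to better than 0.5°. I'm going down on the knob and gripping.

```bash
python3 -m crank '[85,0,-0.7,20,0,0,0,85,0,-0.7,45,0,0,0,85,0,-0.7,68,0,0,0,85,0,-0.7,82,0,0,0,85,0,-0.7,91,0,0,0,85,0,-0.7,91,0,0,0,40,0,-0.7,91,0,0,0,5,0,-0.7,91,0,0,0,5,0,-0.7,91,0,0,0,5,0,-0.7,91,0,0,0,5,0,-0.7,91,0,0,0,5,0,-0.7,91,0,0,0,5,0,-0.7,91,0,0,0]' 60
python3 see.py k1.png | head -12
```

```text
t: 21.28
ee_pos: [582.4, 45.7, 140.0]
eef_rot: [-179.8, 0.1, 168.6]
contact_force: [-2.8, -3.8, 4.7]
grip_width: 0.317
grasp_force: 58.7
[582.4  45.7 140. ] [-179.8    0.1  168.6] [ -1.8  15.9 -14.4  59.7  -0.2   9.6]
yellowgold [  52    0   77   41 1471] [86.6 16.2] [array([378.7, -74.5]), array([415.2, -37.5])]
yellowgold [ 236   13   50   39 1373] [260.5  32.3] [array([443.9,  74.6]), array([462.4,  70.5])]
yellowgold [430  17  18  35 425] [438.4  33.6] [array([458.1, 238.6]), array([472.7, 189.3])]
yellowgold [ 150   97   82   84 5411] [190.7 138.8] [array([518.8,   0.6]), array([516.7,  16.9])]
yellowgold [ 287   99   82   84 5343] [327.9 140.8] [array([542.7, 111.8]), array([534. ,  97.4])]
yellowgold [ 306  201   68   54 1038] [333.1 225.5] [array([618.2, 106.1]), array([588.6,  93.3])]
yellowgold [ 126  222   69   63 3205] [159.7 253.4] [array([615.1, -57.1]), array([586.4, -24.9])]
white [235 180  20  34 396] [243.9 194.8] [array([553.5,  42.5])]
white [ 323  232   80   58 2693] [366.6 258.5] [array([610.2, 110.5])]
black [ 223  214   70   84 1580] [258.3 248.7] [array([564.8,  48.7])]
black [417 313  65  52 783] [449.9 342.1] [array([658.1, 152.1])]
```

```bash
python3 -m crank '[5,0,0,0,0,0,0,5,0,0,0,0,0,0,5,0,0,0,0,0,0,5,0,0,0,0,0,0]' 60
python3 - <<'E'
from h import *
a=cv2.cvtColor(cv2.imread('pics/k1.png'),cv2.COLOR_BGR2HSV)
V=a[:,:,2]
for v in range(200,330,8): print(v,' '.join('%3d'%x for x in V[v,200:320:4]))
for P in((-27,-8,160),(-27,8,160),(27,8,160),(27,-8,160),(-27,8,132),(-27,-8,132)):
    q=R.from_euler('z',-.198).apply(P)+[582.3,47.2,0];print(P,np.round(proj('wrist',q),1))
E
```

```text
t: 21.82
ee_pos: [582.4, 45.7, 140.0]
eef_rot: [-179.8, 0.1, 168.6]
contact_force: [-2.4, -3.9, 5.6]
grip_width: 0.314
grasp_force: 58.7
200  64 140 191  98 225 226 227 225 221 236 242 243 141 128 114 108 107 105 163 163 155 134 136 137 134 135 103  89 123  52
208  82  46  63 194  93 218 217 213 162 212 241 240 133 113 111 112 108 107 161 162 137 138 138 136 131  81 126  43  47  46
216  44  43  45  43 111  82 137 134 134 133 134 135  28  34  37  37  26  35 132 133 134 135 132 135  85 121  46  46  44  42
224 148  55  44  40  49 114 136 138 135 136 130  31  37  33  34  37  36  27  28 124 135 132 136 131 121  45  41  83 115  74
232 183 157  41  44  41 118 130 135 136 137 106  30  34  37  38  38  38  42  39  89 137 134 136 135 125  48  50 147  93  69
240 150  45  47  49 112 122 122  76 167 223  67  40  46  39  47  41  39  42  38  56 132  79  71 108 108  95  50 134 176 159
248  45  48  49  46 117 123 122  37  43  37  38  41  41  47  37  43  46  39  39  35  39  38  36 107 111  92  44  41 125 152
256  84  71  47  68 108 111  70  30  45  43  36  37  42  42  44  44  45  45  40  36  45  39  34
[... 613 characters left out ...]
 86  37  51  39  40  41  43  37  40
304  57  58  51  44  41  36  54 119 202 194 145  41  41  44  43  43  40  40  39 116 168 195  82  49  43  45  42  42  40  42
312  65  55  51  49  38  41 140 187 204 211 193  39  39  42  37  41  39  38  56 199 197 190 173 154  43  44  41  42  39  50
320  63  56  54  49  45  73 197 192 199 200 198  44  41  39  41  43  44  38 143 214 209 211 219 219  45  43  40  39  43  39
328  59  57  57  53  48  48 179 185 194 209 211 206 189 168 166 157 177 214 220 220 216 197 182 175  43  41  43  40  38  40
(-27, -8, 160) [243.6 227.6]
(-27, 8, 160) [282.6 227.6]
(27, 8, 160) [278.6 328.4]
(27, -8, 160) [246.  328.5]
(-27, 8, 132) [278.4 206.7]
(-27, -8, 132) [246.3 206.7]
```

The jaws stopped at 27 mm, but the bar is only 16 mm, so the fingertips have closed on the round column just below the bar. I'm opening, raising 10 mm and gripping again.

```bash
python3 -m crank '[40,0,0,0,0,0,0,50,0,0,0,0,0,0,50,0,0,-5,0,0,0,50,0,0,-10,0,0,0,50,0,0,-10,0,0,0,5,0,0,-10,0,0,0,5,0,0,-10,0,0,0,5,0,0,-10,0,0,0,5,0,0,-10,0,0,0,5,0,0,-10,0,0,0,5,0,0,-10,0,0,0,5,0,0,-10,0,0,0]' 60
```

```text
t: 23.32
ee_pos: [583.1, 45.6, 151.4]
eef_rot: [-179.9, 0.2, 168.6]
contact_force: [-3.7, -2.8, 11.0]
grip_width: 0.172
grasp_force: 69.4
```

The bar is gripped now, at about 15 mm. I'm turning +108° in steps, starting with a small test.

```bash
python3 -m crank '[5,0,0,0,0,0,-0.03,5,0,0,0,0,0,-0.09,5,0,0,0,0,0,-0.16,5,0,0,0,0,0,-0.24,5,0,0,0,0,0,-0.3,5,0,0,0,0,0,-0.3]' 60
python3 see.py k2.png | grep -E 'yellow|white'
```

```text
t: 24.08
ee_pos: [583.0, 45.3, 151.4]
eef_rot: [-179.8, 0.1, -174.2]
contact_force: [-3.4, -4.5, 11.2]
grip_width: 0.174
grasp_force: 69.4
yellowgold [ 282   20   55   49 1292] [309.6  44.4] [array([444.3,  74.4]), array([461.7,  64.8])]
yellowgold [453  81  24  32 370] [464.5  96.8] [array([458.2, 238.5]), array([471.9, 185.8])]
yellowgold [ 155   97   78   80 4836] [194.  136.8] [array([534.7, -16.1]), array([528.3,  -1.8])]
yellowgold [ 285   98   78   79 4807] [323.4 137.4] [array([523.8,  95.3]), array([520.3,  80.2])]
yellowgold [305 195  64  52 906] [329.6 218.5] [array([596.8, 112.7]), array([574.,  93.])]
yellowgold [ 132  217   67   63 3223] [164.7 248.2] [array([644.3, -41.4]), array([609. , -20.5])]
white [236 175  25  37 469] [246.5 189.8] [array([556.1,  35.1])]
white [ 319  224   78   64 3508] [359.4 254.4] [array([593.1, 115. ])]
```

```bash
python3 -m crank '[5,0,0,0,0,0,-0.04,5,0,0,0,0,0,-0.12,5,0,0,0,0,0,-0.21,5,0,0,0,0,0,-0.31,5,0,0,0,0,0,-0.41,5,0,0,0,0,0,-0.51,5,0,0,0,0,0,-0.61,5,0,0,0,0,0,-0.71,5,0,0,0,0,0,-0.81,5,0,0,0,0,0,-0.91,5,0,0,0,0,0,-1.01,5,0,0,0,0,0,-1.11,5,0,0,0,0,0,-1.21,5,0,0,0,0,0,-1.31,5,0,0,0,0,0,-1.41,5,0,0,0,0,0,-1.49,5,0,0,0,0,0,-1.55,5,0,0,0,0,0,-1.58,5,0,0,0,0,0,-1.585,5,0,0,0,0,0,-1.585]' 60
python3 see.py k3.png | grep -vE 'black'
python3 - <<'E'
from h import *
snap('scene','sc9.png')
t=-.198
for n,P in(('white',(-72,0,111)),('gL',(22.2,68.5,97)),('g',(-58.2+80.4,-68.5,97))):
    q=R.from_euler('z',t).apply(P)+[582.3,47.5,0];print(n,q.round(1),np.round(proj('scene',q),1))
h=cv2.cvtColor(cv2.imread('pics/sc9.png'),cv2.COLOR_BGR2HSV)
for n,m in(('white',(h[:,:,1]<30)&(h[:,:,2]>190)),('gold',(h[:,:,0]>18)&(h[:,:,0]<32)&(h[:,:,1]>120)&(h[:,:,2]>110))):
    k,l,s,c=cv2.connectedComponentsWithStats(m.astype(np.uint8))
    for i in range(1,k):
        if s[i,4]>30 and 170<c[i][0]<290 and 170<c[i][1]<260: print(n,s[i],c[i].round(1))
E
```

```text
t: 26.62
ee_pos: [584.1, 44.4, 151.4]
eef_rot: [-179.8, -0.3, -83.4]
contact_force: [0.6, -6.8, 9.6]
grip_width: 0.168
grasp_force: 68.9
[584.1  44.4 151.4] [-179.8   -0.3  -83.4] [ -1.8  15.3 -13.6  60.8  -0.3 -98.4]
yellowgold [ 457   67   27   80 1488] [470.8 107.2] [array([379.7, -75.4]), array([435.1, -62.5])]
yellowgold [ 156   98   78   80 4842] [194.2 137.6] [array([644.3,  -2.9]), array([630.1,  -9. ])]
yellowgold [ 285   99   77   79 4822] [323.  137.8] [array([533.4, -15.5]), array([548.4, -18.4])]
yellowgold [494 135  18  87 323] [503.9 174.3] [array([308.7, -15.6]), array([382.7, -18.4])]
yellowgold [305 196  64  51 901] [330.4 218.9] [array([514.,  57.]), array([534.1,  35.1])]
yellowgold [  29  208   50   72 1820] [ 52.5 246.3] [array([810.1, 128.8]), array([752.4,  88. ])]
yellowgold [379 216  34  47 512] [397.9 233.3] [array([439.5,  65. ]), array([479.2,  41. ])]
yellowgold [ 133  219   66   60 3047] [164.9 249.1] [array([667.8, 107.1]), array([647.5,  72.1])]
white [247 176  34  20 440] [263.  185.2] [array([583.4,  14. ])]
white [331 223  57  22 461] [362.1 230.2] [array([515. ,  36.1])]
blue [  143    56   231   226 12531] [258.8 161.6] [array([586. ,  13.2])]
white [511.7  61.7 111. ] [245. 208.]
gL [617.5 110.3  97. ] [209.1 209. ]
g [590.6 -24.   97. ] [241.5 194.1]
gold [243 195  16  10 114] [250.9 199.2]
gold [202 199  15   9 113] [208.8 203. ]
gold [171 203   9  10  44] [174.2 206.7]
gold [253 235  17  15 160] [261.  241.8]
```

```bash
python3 - <<'E'
from h import *
from scipy.optimize import least_squares
np.set_printoptions(precision=2,suppress=True)
px={'now':[(323,137.8),(194.2,137.6),(164.9,249.1)]}
lo=[(-58.2,42.3,97),(-58.2,-42.3,97),(22.2,-68.5,97)]
def f(p):
    o=[]
    for P,uv in zip(lo,px['now']):
        q=R.from_euler('z',p[2]).apply(P)+[p[0],p[1],0];o+=list(np.array(proj('wrist',q))-uv)
    return o
s=least_squares(f,[582,47.5,1.69]);print('tray',s.x[:2],np.degrees(s.x[2]),'turned from base yaw',np.degrees(s.x[2]+.198),s.fun)
q=R.from_euler('z',-.198).apply((-143,0,30))+[582.3,47.5,0];print('housing pred',proj('wrist',q),'seen 397.9 233.3 (partly hidden)')
for d in(100,108,116):
    q=R.from_euler('z',np.radians(d)-.198).apply((22.2,68.5,111))+[582.3,47.5,0];print(d,'white',np.round(proj('wrist',q),1),np.round(proj('scene',q),1))
im=cv2.cvtColor(cv2.imread('pics/sc9.png'),cv2.COLOR_BGR2HSV)
for v in range(200,218): print(v,' '.join('%d/%d'%(im[v,u,1],im[v,u,2]) for u in range(226,264,3)))
E
```

```text
tray [582.62  43.78] 96.32348250672153 turned from base yaw 107.66804685031184 [ 2.13 -0.27 -1.39 -0.74 -0.94  1.52]
housing pred (np.float64(393.0724863104523), np.float64(242.75047179312702)) seen 397.9 233.3 (partly hidden)
100 white [351.  276.6] [242.5 209.1]
108 white [357.8 264.7] [245. 208.]
116 white [363.  251.9] [247.3 206.7]
200 37/171 29/124 32/119 59/186 60/196 61/193 149/244 148/246 151/246 148/246 148/247 74/199 66/198
201 38/161 31/125 30/120 48/177 62/193 59/189 156/176 147/246 150/246 148/246 154/238 70/201 63/197
202 36/148 29/122 26/120 41/223 61/192 57/185 126/121 161/208 151/243 156/232 160/175 66/202 64/198
203 36/154 27/121 29/122 39/194 58/192 57/185 61/177 118/168 161/182 162/165 118/154 66/201 62/198
204 37/150 29/122 27/121 6/121 57/189 45/192 37/198 42/193 20/244 112/155 68/187 67/199 62/198
205 21/121 31/123 27/121 2/145 2/160 33/199 31/199 30/201 28/230 30/205 58/184 61/189 63/198
206 13/100 29/122 29/122 13/118 17/181 32/202 30/202 32/200 30/201 6/197 61/172 62/180 66/197
207 30/111 31/122 29/122 3/86 28/197 29/200 31/200 32/200 29/201 30/202 63/171 6
[... 261 characters left out ...]
3 30/202 31/187 12/126 19/162 72/206
211 49/67 29/122 29/123 37/138 31/191 30/203 30/203 30/202 29/201 34/157 34/121 60/119 73/209
212 49/47 27/122 29/123 38/95 34/159 32/200 31/205 29/204 32/177 37/153 28/206 96/85 67/207
213 48/48 30/121 29/123 128/132 32/145 33/170 33/176 32/174 35/161 38/136 37/172 26/154 15/167
214 101/81 24/119 29/123 134/112 33/108 34/158 33/162 34/164 33/161 38/153 37/139 33/109 61/171
215 116/86 20/116 31/123 116/92 158/176 34/114 36/140 37/123 44/123 44/109 43/131 39/65 47/152
216 109/84 22/116 25/122 142/129 167/197 16/82 78/98 97/100 77/100 44/132 38/127 46/66 92/127
217 126/99 22/116 31/125 162/181 137/177 19/94 117/89 150/133 150/151 51/109 37/157 49/67 123/112
```

The white lid sits at (244.7, 208.8) in the scene view against (245, 208) predicted for the front. The gold lids give a turn of 107.7°, and all jars stand in their cups. The knob is still gripped, so I'm handing in.

```bash
python3 -c "
from workcell import env
s=env.get_state();print(s['joint_vel'],s['grasp_force'],s['contact_force']);print(env.job_done())"
```

```text
[-0.06446121  0.08771356 -0.10913101  0.03304574 -0.00049184  0.11588316] 68.87233520974405 [-0.36655553 -7.46507557  9.437495  ]
the job is handed in; nothing more can be done
None
```

I prised the clip out with the flat screwdriver and left both on the bench clear of the carousel, the clip astride the screwdriver's shaft; I then turned the jar of screws to the front (about 108°, in line with the housing to within about 1° by camera), everything still in its cup, and handed in at about 27 s still gripping the knob.

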